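Start the autosampler rinse from the hand switch boxes

TASK

Start the autosampler's rinse from the wireless hand boxes on the bench, pressing with the closed fingers: first push down the raised end of the rocker until it is fully over, then push the thick round plunger all the way in (it stays in), and last press the square key fully down and keep it held down, because the rinse runs only while the key is held: the program finishes with the key still pressed. Do not press the thin plunger, and leave every box and all the other things standing where they are, without picking up or shoving any of them.

Things in the scene. Friction and masses are not known exactly. Their poses are not given: they have to be found in the camera images.
- rocker_box: Loose grey hand box, 84 mm long (its x) by 64 mm wide (its y), 46 mm high, about 0.6 kg, standing on the bench at any yaw; origin at the centre of its underside, z up. It carries the rocker switch, in the middle of its top inside a steel frame; the raised end of the rocker at the start is toward the box's +x.
- rocker (a joint): Black rocker 62 mm long (box x) by 26 mm, pivot at the box centre, 52 mm up; its top is a shallow V. At about 0 rad (start) its -x half is level and its +x half slopes up 0.32 rad to an end 62 mm above the bench. Value grows as that end is pressed; fully over is 0.32: +x half level at 52 mm, -x half up. Moves against friction, about 4 N at the pressing point; stays where left.
- rocker_raised_end (a point): Pressing point on top of the rocker half that is raised at the start, on its centre line, 22 mm from the pivot; about 59 mm above the bench at the start, 52 mm when pressed fully. It moves with the rocker.
- plunger_box: Loose grey hand box, 84 mm long (its x) by 64 mm wide (its y), 46 mm high, about 0.6 kg, standing on the bench at any yaw; origin at the centre of its underside, z up. It carries the thick plunger in the middle of its top.
- thick_plunger (a joint): Thick round black plunger, 30 mm across, its flat top 72 mm above the bench at the start. Value is the depth pressed in (m): about 0 out, 0.009 fully in (top at 63 mm). Moves against a friction of about 4.5 N and stays in when let go.
- thick_plunger_top (a point): Centre of the top face of the thick plunger; moves with it.
- key_box: Loose grey hand box, 84 mm long (its x) by 64 mm wide (its y), 46 mm high, about 0.6 kg, standing on the bench at any yaw; origin at the centre of its underside, z up. It carries the square key in the middle of its top.
- square_key (a joint): Square flat black key, 30 x 30 mm, top 61 mm above the bench at rest. Value is the depth pressed (m): 0 up, 0.007 fully down (top at 54 mm). Spring-loaded: starts to move at about 1.7 N, about 5.5 N fully down, and comes up again when let go.
- square_key_top (a point): Centre of the top face of the square key; moves with it.
- thin_plunger_box: Loose grey hand box, 84 mm long (its x) by 64 mm wide (its y), 46 mm high, about 0.6 kg, standing on the bench at any yaw; origin at the centre of its underside, z up. It carries the thin plunger, which is not part of this job.
- thin_plunger (a joint): Thin round black plunger, 12 mm across, top 72 mm above the bench; depth pressed in (m), about 0 at the start. To be left alone.
- septa_tin: Bystander, loose: pale grey round tin, 56 mm across, 22 mm high; origin at the centre of its underside.
- swivel_valve: Bystander, loose: small brass valve with a black round knob on top, 26 x 50 mm, 42 mm high; origin at the centre of its underside.
- fuse_box: Bystander, loose: small blue carton, 32 x 50 mm, 18 mm high; origin at the centre of its underside.
- tweezers: Bystander, loose: steel tweezers lying flat, 18 x 122 x 9 mm; origin at the centre of its underside.
- tape_roll: Bystander, loose: roll of tape lying flat, 98 mm across, 25 mm high; origin at the centre of its underside.
- wrench: Bystander, loose: small steel wrench lying flat, 23 x 133 x 5 mm; origin at the centre of its underside.
Mind the look-alikes: they are no part of the job. What is shaped like the plunger_box but yellow is not meant.

How it is judged:
On the way, in this order (a step that is already met when the one before it is completed fails the run):
1. the rocker is pressed fully over (value of joint rocker above 0.26 rad), for 0.2 s.
2. the thick plunger is pushed in, the rocker still over (value of joint rocker above 0.26 rad and value of joint thick_plunger above 0.0072 m), for 0.2 s.
3. the square key is held down by the fingers (all of step 2 and value of joint square_key above 0.0045 m and contact force between the fingers and key_box above 1 N), for 0.3 s.
At the end, for the whole second after the job is handed in: Rocker over (above 0.26 of 0.32 rad), thick plunger in (above 7.2 of 9 mm), square key held down by the fingers (above 4.5 of 7 mm, over 1 N) through the second after the end; thin plunger under 3 mm; all four boxes upright and at rest (all of step 3 and value of joint thin_plunger below 0.003 m and linear speed of each of rocker_box, plunger_box, key_box, thin_plunger_box below 0.02 m/s and angle between each of rocker_box, plunger_box, key_box, thin_plunger_box's own z axis and vertical below 0.1 rad); the arm keeps its last pose, push and grip.
It fails at once if the thick plunger is pressed in before the rocker is over (value of joint thick_plunger above 0.004 m and value of joint rocker below 0.26 rad).
It fails at once if the square key is pressed before the thick plunger is in and the rocker over (value of joint square_key above 0.0025 m and (value of joint thick_plunger below 0.0072 m or value of joint rocker below 0.26 rad)).
It fails at once if the thin plunger is pressed in (value of joint thin_plunger above 0.003 m).
It fails at once if a switch box is lifted off the bench, tipped up, or pushed more than 30 mm from its place (height (world z) of any of rocker_box, plunger_box, key_box, thin_plunger_box above 0.01 m or angle between any of rocker_box, plunger_box, key_box, thin_plunger_box's own z axis and vertical above 0.2 rad or distance of any of rocker_box, plunger_box, key_box, thin_plunger_box from where it was at the start of the episode above 0.03 m).
It fails at once if a bystander is lifted or moved more than 30 mm (distance of any of septa_tin, swivel_valve, fuse_box, tweezers, tape_roll, wrench from where it was at the start of the episode above 0.03 m or height (world z) of any of septa_tin, swivel_valve, fuse_box, tweezers, tape_roll, wrench above 0.015 m).
It also fails if it takes over 45 s, if anything falls off the work surface, if the arm or the gripper's body presses on something with over 40 N, if the wrist force passes 120 N, or if a joint passes its speed limit or range.

ROBOT

A 6-joint arm with a two-finger parallel gripper is mounted at the origin on a cart in front of the work surface, level with it; the furniture and walls round the work are solid. World frame = base frame: x ahead of the robot, y to its left, z up, the work surface at z = 0. Lengths are in m, angles in rad, forces in N, time in s.
With the tool pointing down it reaches from about 0.4 to 0.825 m from the base axis. Payload 7 kg.
Tool frame: the origin (TCP) lies at the very end of the fingers, on their centre line; the grasp point (between the pads) lies 19 mm behind it; z points along the fingers, y is the line along which they close (so a half turn about z gives the same grasp; the last joint's range is limited). The gripper opens to 85 mm and grips with 20 to 120 N. Pads are 22 mm wide; open, the fingers measure 114 mm over their backs; the gripper's body (76 mm by 85 mm) begins 54 mm behind the grasp point. The pads swing forward as they close: fully open they stand 13 mm farther back than shut.
Start: joints at [1.46, 0.359, 0.012, 0, -1.224, -0.288], TCP at [0.262, 0.622, 0.231] pointing down, gripper open.
Joint ranges: [-3.07, 3.07], [-1.43, 2.12], [-1.02, 1.25], [-3.03, 1.67], [-3.05, -0], [-3.03, 3.03]. Speed limits (rad/s): [2.39, 2.39, 3.01, 3.14, 3.14, 3.14].

INTERFACE

Orientations are given as a 3x3 rotation matrix whose columns are the frame's x, y, z axes.
In Python, from plant import ctrl gives the robot as it stands.
- The arm moves only by the tool carry_out, never from a script. Its argument "plan" is one flat list of numbers, 7 for each row, row after row: the turn, a rotation vector about the tool's x, y, z in units of 8 degrees (1.0 is 8 degrees), then the shift along the tool's x, y, z in units of 50 mm (1.0 is 50 mm), then the finger opening in mm, from 0 to 85.4. In form: [ax, ay, az, x, y, z, hand, ax, ay, az, x, y, z, hand, ...]. A call has 1 to 8 rows; each row shifts and turns the commanded pose from where the row before left it, along the tool's axes as they then stand; what a row does not reach is not made up. A row lasts 1/10 s, in which the tool goes at most 50 mm and 8.59 degrees, less where a joint would pass 70% of its speed; a pose out of reach is approached as far as the arm can. A call is refused whole if a number of a shift passes 1 or a number of a turn 1, either way. A call with a gripper value outside its range is refused whole. The fingers move at their own pace and stop on an object; "newtons" is the grip in N (left out, the last holds). Time passes only in rows, so rows that do not move let the fingers close. It gives the time, the measured TCP pose, the force, the opening and the grip force at its end, in the units of the state.
- ctrl.get_obs(): the state, without advancing time (a new reading comes with each control period).
- ctrl.camera(name): name is "scene" or "side" or "wrist"; returns the picture (384x512x3 uint8, red, green, blue); there is no depth.
- ctrl.camera_model(name): a dict with "fovy" (degrees; the focal length in pixels is half the picture's height over the tangent of half this angle, whatever the lens; pixels are square), "cx", "cy" (the principal point, pixels), "extrinsics" (4x4, takes a point from world to camera coordinates). Camera axes: x right, y down, z forward; pixel columns grow to the right and rows downward; lengths in m; the calibration is good to about 2 mm. A picture is of the moment at which its call begins: read the wrist's pose just before it. camera_model takes no time and is no camera call; for the wrist camera it gives the pose at the moment of the call.
- ctrl.sign_off(): hands the job in; it is judged then, once.
The state is a dict: "time": time; "qpos": joint angles; "dq": joint speeds; "tau": joint torques, N m; "position": TCP position; "orientation": TCP orientation; "force": force on the tool from outside, world axes, zero at the start; "torque": the same for the moment, N m; "grip_width": finger opening in m; "grip_force": force on a finger pad.
Only numpy, scipy, OpenCV 4.12 (cv2) and the standard library are available. Lean on these libraries where they do the work, as an engineer would, in place of code of your own. Each camera call takes 0.05 s, during which the arm holds its last target. There are 200 camera calls.

## Working session

There is one attempt and no reset: what is moved stays moved. The work goes in short steps, Python scripts to look and compute and a tool call to move; the robot and the scene stay as the last step left them, time stands still between calls to the robot, and variables do not carry over. Pictures are saved under pics/ and viewed, at most 10 in all, crops included, and the job is handed in when it is done.

Besides the shell and the picture viewer there is one more tool, called by a JSON object that holds its "fn" and its "kwargs", one argument or row to a line. carry_out: Moves the arm, as the interface text tells. Its arguments: {"type":"object","properties":{"plan":{"type":"array"},"newtons":{"type":"number"}},"required":["plan"]}

```bash
mkdir -p pics
python3 - <<'E'
from plant import ctrl
import cv2,numpy as np
for n in ["scene","side"]:
    im=ctrl.camera(n); cv2.imwrite(f"pics/{n}0.png",im[:,:,::-1])
    m=ctrl.camera_model(n); print(n,m["fovy"],m["cx"],m["cy"]);print(np.round(m["extrinsics"],4).tolist())
o=ctrl.get_obs();print(o["time"],o["position"],np.round(o["orientation"],3).tolist())
a=cv2.imread("pics/scene0.png");b=cv2.imread("pics/side0.png")
cv2.imwrite("pics/s0.png",cv2.resize(a,(800,600),interpolation=cv2.INTER_CUBIC))
cv2.imwrite("pics/d0.png",cv2.resize(b,(800,600),interpolation=cv2.INTER_CUBIC))
E
```

```text
scene 55.873058907086715 257.81012328059177 193.10674966639013
[[0.6701, -0.7419, -0.0215, -0.4169], [-0.5308, -0.4589, -0.7125, 0.3203], [0.5188, 0.4889, -0.7014, 0.756], [0.0, 0.0, 0.0, 1.0]]
side 43.162101518742766 246.63666344217881 192.14881281673252
[[0.8159, -0.5776, -0.0259, -0.492], [-0.2719, -0.3438, -0.8988, 0.2205], [0.5103, 0.7404, -0.4376, 1.3981], [0.0, 0.0, 0.0, 1.0]]
0.1 [0.26199234 0.62161753 0.23046625] [[0.921, -0.388, -0.0], [-0.388, -0.921, -0.001], [0.0, 0.001, -1.0]]
```

View pics/s0.png

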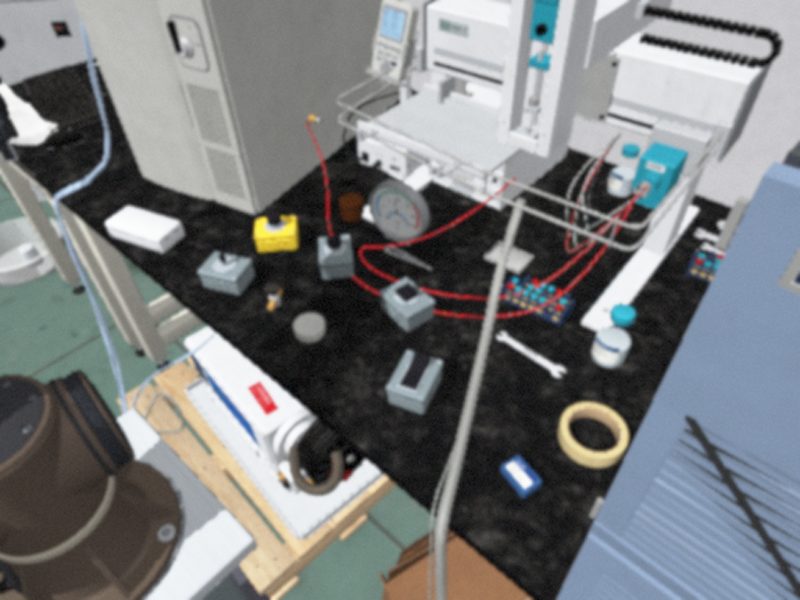

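View pics/d0.png

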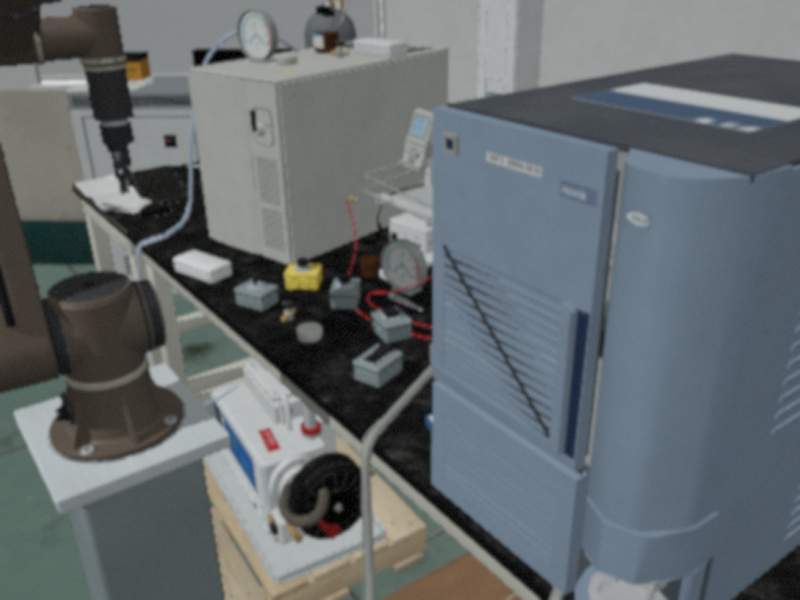

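The scene view (800x600 pixels) shows four grey boxes: (226,270), (335,255), (408,300) with what looks like the square key, and (415,380) with the rocker. The yellow decoy is at (276,233). The thick and thin plungers are still to be told apart between the first two, so I'll enlarge those.

```bash
cat > h.py <<'E'
import cv2,numpy as np
from plant import ctrl
def cast(n,u,v,z,m=None):
    m=m or ctrl.camera_model(n); f=192/np.tan(np.radians(m["fovy"]/2)); E=np.array(m["extrinsics"])
    R=E[:3,:3];c=-R.T@E[:3,3]; d=R.T@np.array([(u-m["cx"])/f,(v-m["cy"])/f,1])
    return c+d*(z-c[2])/d[2]
E
python3 - <<'E'
from h import *
a=cv2.imread("pics/scene0.png")[135:270,115:295]
cv2.imwrite("pics/c1.png",cv2.resize(a,(800,600),interpolation=cv2.INTER_CUBIC))
for n,(u,v),z in [("A",(226,262),.05),("B",(336,242),.05),("key",(408,291),.06),("rock",(416,368),.052)]:
    print(n,cast("scene",u*.64,v*.64,z).round(3))
E
```

```text
A [0.433 0.285 0.05 ]
B [0.613 0.169 0.05 ]
key [ 0.593 -0.04   0.06 ]
rock [ 0.477 -0.161  0.052]
```

View pics/c1.png

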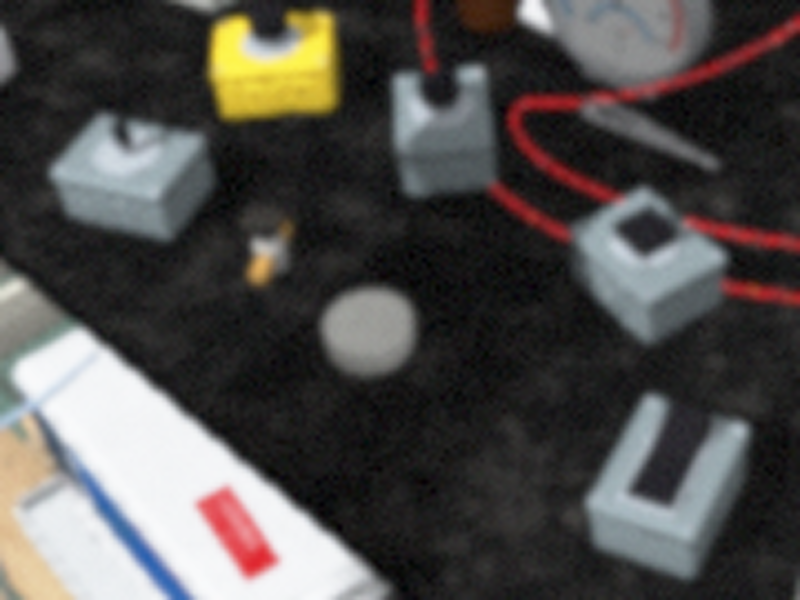

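Which box is which, in crop pixels:
- **Thin plunger:** the box at (125,133), with a narrow pin. I'll leave it alone.
- **Thick plunger:** the grey box at (438,90), with a wide knob. It fits the description.
- **Decoy:** the yellow box at (275,60).
- **Square key:** (645,230).
- **Rocker:** (670,465). Its far end looks raised.

Next I'll triangulate the pipe, which could be an obstacle, and the box poses.

Run:
```python
from h import *
def ray(n,u,v):
    p=cast(n,u,v,0.);q=cast(n,u,v,.5);return p,q-p
def cam(n):
    E=np.array(ctrl.camera_model(n)["extrinsics"]);return -E[:3,:3].T@E[:3,3]
print("cams",cam("scene").round(2),cam("side").round(2))
# pipe: plane through scene cam and pipe segment; intersect with side rays
def plane(a,b):
    c=cam("scene");p,_=ray("scene",*a);q,_=ray("scene",*b);return c,np.cross(p-c,q-c)
s=.64
for seg in [((520*s,205*s),(490*s,330*s)),((490*s,330*s),(442*s,500*s))]:
  c,n=plane(*seg)
  for uv in [(432,370),(400,402),(372,435),(367,500)]:
    p,d=ray("side",uv[0]*s,uv[1]*s);t=n@(c-p)/(n@d);print(uv,(p+t*d).round(3))
k=lambda u,v:(115+.225*u,135+.225*v)
for name,z,pts in [("rocker top",.046,[(650,395),(750,430),(692,545),(590,497)]),("key",.061,[(612,228),(645,208),(680,230),(648,257)]),("thick",.072,[(438,85)]),("thickbox",.046,[(393,72),(486,65),(496,150),(398,152)]),("rock ends",.058,[(692,408),(655,498)])]:
    P=[cast("scene",*k(*p),z)[:2] for p in pts];print(name,np.mean(P,0).round(3),np.round(P,3).tolist())
```

```text
cams [ 0.06 -0.53  0.75] [-0.25 -1.24  0.8 ]
(432, 370) [ 0.556 -0.228  0.01 ]
(400, 402) [ 0.432 -0.289  0.016]
(372, 435) [ 0.338 -0.334  0.01 ]
(367, 500) [ 0.325 -0.329 -0.13 ]
(432, 370) [ 0.561 -0.222  0.005]
(400, 402) [ 0.441 -0.276  0.006]
(372, 435) [ 0.35  -0.316 -0.005]
(367, 500) [ 0.341 -0.304 -0.157]
rocker top [ 0.47  -0.165] [[0.5, -0.123], [0.518, -0.183], [0.437, -0.209], [0.425, -0.147]]
key [ 0.589 -0.041] [[0.577, -0.023], [0.604, -0.027], [0.603, -0.057], [0.573, -0.058]]
thick [0.595 0.153] [[0.595, 0.153]]
thickbox [0.6   0.157] [[0.605, 0.215], [0.654, 0.17], [0.593, 0.098], [0.549, 0.147]]
rock ends [ 0.471 -0.167] [[0.501, -0.154], [0.441, -0.18]]
```

The "pipe" is a hose lying on the bench, so it's no obstacle. I'll move over to the rocker with the fingers closing.

{"fn": "carry_out", "kwargs": {
  "plan": [0, 0, 0, 0.63, 0.77, 0, 0, 0, 0, 0, 0.63, 0.77, 0, 0, 0, 0, 0, 0.63, 0.77, 0, 0, 0, 0, 0, 0.63, 0.77, 0, 0, 0, 0, 0, 0.63, 0.77, 0, 0, 0, 0, 0, 0.63, 0.77, 0, 0, 0, 0, 0, 0.63, 0.77, 0, 0, 0, 0, 0, 0.63, 0.77, 0, 0],
  "newtons": 40
}}

```text
time: 0.9
position: [0.3747, 0.2383, 0.2313]
orientation: [[0.922, -0.388, 0.0], [-0.388, -0.922, 0.0], [-0.0, -0.0, -1.0]]
force: [1.2, 0.1, -0.2]
grip_width: -0.0001
grip_force: 0.0
```

{"fn": "carry_out", "kwargs": {
  "plan": [0, 0, 0, 0.63, 0.77, 0, 0, 0, 0, 0, 0.63, 0.77, 0, 0, 0, 0, 0, 0.63, 0.77, 0, 0, 0, 0, 0, 0.63, 0.77, 0, 0, 0, 0, 0, 0.63, 0.77, 0, 0, 0, 0, 0, 0.63, 0.77, 0, 0, 0, 0, 0, 0, 0, 0, 0, 0, 0, 0, 0, 0, 0, 0]
}}

```text
time: 1.7
position: [0.4589, -0.0474, 0.2308]
orientation: [[0.92, -0.392, -0.001], [-0.392, -0.92, -0.0], [-0.001, 0.001, -1.0]]
force: [0.5, 0.7, 0.2]
grip_width: 0.0001
grip_force: 0.0
```

Run:
```python
from h import *
import pickle
o=ctrl.get_obs();m=ctrl.camera_model("wrist");a=ctrl.camera("wrist")[:,:,::-1]
pickle.dump(m,open("w1.pkl","wb"));cv2.imwrite("pics/w1.png",a)
print(o["time"],o["position"],np.round(o["orientation"],3).tolist(),o["force"],o["qpos"])
```

```text
1.7 [ 0.45886919 -0.04744153  0.23079141] [[0.92, -0.392, -0.001], [-0.392, -0.92, -0.0], [-0.001, 0.001, -1.0]] [0.53403901 0.67170133 0.19208201] [ 3.25531134e-01  5.22419283e-05 -4.37071849e-01 -2.90012454e-04
 -1.13479587e+00  8.42505632e-01]
```

View pics/w1.png

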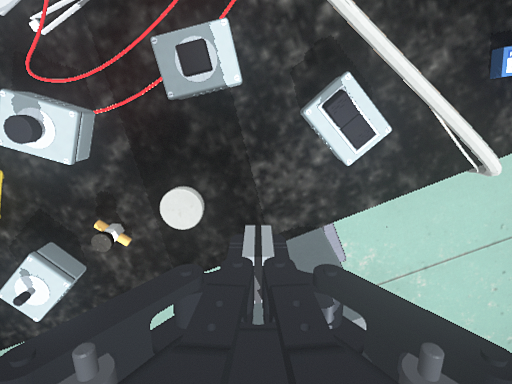

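The wrist view shows the rocker at about (347,118), the key at (194,58), the thick plunger at (22,129) and the thin one at (25,295). I'll measure them here.

Run:
```python
from h import *
import pickle
m=pickle.load(open("w1.pkl","rb"));a=cv2.imread("pics/w1.png");g=cv2.cvtColor(a,cv2.COLOR_BGR2GRAY)
C=lambda u,v,z:cast("w",u,v,z,m)[:2]
def dark(x0,y0,x1,y1,th=75):
    M=(g[y0:y1,x0:x1]<th).astype(np.uint8);n,l,s,c=cv2.connectedComponentsWithStats(cv2.morphologyEx(M,cv2.MORPH_CLOSE,np.ones((5,5))))
    i=1+s[1:,4].argmax();cn=cv2.findContours((l==i).astype(np.uint8),0,2)[0][0]
    r=cv2.minAreaRect(cn);return s[i,4],c[i]+[x0,y0],cv2.boxPoints(r)+[x0,y0]
for n,b,z in [("rock",(320,82,374,152),.055),("key",(174,36,214,79),.061),("thick",(2,110,45,150),.072)]:
    A,c,bx=dark(*b);print(n,A,c.round(1),bx.round(0).tolist(),"->",C(*c,z).round(4),np.round([C(*p,z) for p in bx],3).tolist())
# box top centre from light-gray mask
for n,(x0,y0,x1,y1) in [("rockbox",(295,65,398,170)),("keybox",(145,12,250,105))]:
    M=(g[y0:y1,x0:x1]>95).astype(np.uint8);l=cv2.connectedComponentsWithStats(M);i=1+l[2][1:,4].argmax()
    r=cv2.minAreaRect(cv2.findContours((l[1]==i).astype(np.uint8),0,2)[0][0]);bx=cv2.boxPoints(r)+[x0,y0]
    print(n,bx.round(0).tolist(),np.round([C(*p,.046) for p in bx],3).tolist())
E=np.array(m["extrinsics"]);print("cam",(-E[:3,:3].T@E[:3,3]).round(3))
cv2.imwrite("pics/c2.png",cv2.resize(a[65:170,290:430],(800,600),interpolation=cv2.INTER_CUBIC))
```

```text
rock 691 [345.5 114.5] [[321.0, 104.0], [342.0, 88.0], [377.0, 134.0], [356.0, 150.0]] -> [ 0.4795 -0.1595] [[0.5, -0.139], [0.507, -0.164], [0.447, -0.185], [0.439, -0.158]]
key 970 [193.9  57.2] [[173.0, 46.0], [203.0, 36.0], [214.0, 69.0], [184.0, 79.0]] -> [ 0.5922 -0.0363] [[0.609, -0.022], [0.605, -0.053], [0.575, -0.05], [0.578, -0.018]]
thick 290 [ 30.1 126.6] [[-0.0, 131.0], [9.0, 108.0], [45.0, 122.0], [37.0, 145.0]] -> [0.5969 0.1454] [[0.606, 0.176], [0.621, 0.154], [0.595, 0.128], [0.579, 0.15]]
rockbox [[291.0, 112.0], [347.0, 69.0], [394.0, 131.0], [338.0, 174.0]] [[0.504, -0.108], [0.521, -0.178], [0.44, -0.206], [0.418, -0.133]]
keybox [[132.0, 32.0], [227.0, 11.0], [243.0, 85.0], [148.0, 106.0]] [[0.641, 0.013], [0.621, -0.084], [0.551, -0.071], [0.571, 0.033]]
cam [ 0.522 -0.075  0.372]
```

View pics/c2.png

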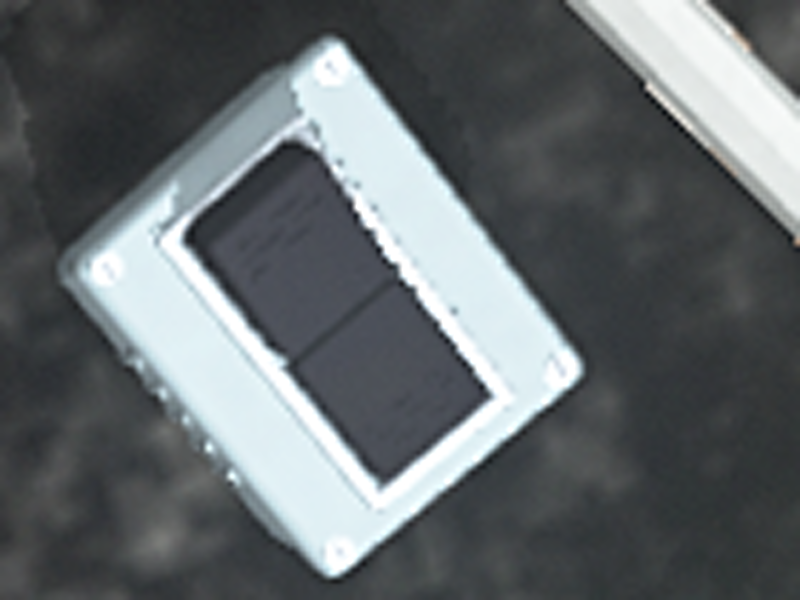

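The crop shows the raised end at the upper left, where the end face and its shadow are visible. That is world +x, so I'll press at about (0.494,-0.155). First I'll go above it.

{"fn": "carry_out", "kwargs": {
  "plan": [0, 0, 0, 0.5, 0.57, 0.5, 0, 0, 0, 0, 0.5, 0.57, 0.5, 0, 0, 0, 0, 0.49, 0.57, 0.5, 0, 0, 0, 0, 0, 0, 0.7, 0, 0, 0, 0, 0, 0, 0.7, 0, 0, 0, 0, 0, 0, 0.1, 0, 0, 0, 0, 0, 0, 0, 0, 0, 0, 0, 0, 0, 0, 0]
}}

```text
time: 2.55
position: [0.4961, -0.1527, 0.083]
orientation: [[0.922, -0.386, 0.002], [-0.386, -0.922, -0.0], [0.002, -0.001, -1.0]]
force: [0.3, -0.5, 0.6]
grip_width: 0.0
grip_force: 0.0
```

Run:
```python
from h import *
import pickle
o=ctrl.get_obs();m=ctrl.camera_model("wrist");a=ctrl.camera("wrist")[:,:,::-1]
pickle.dump(m,open("w2.pkl","wb"));cv2.imwrite("pics/w2.png",a)
```

```text
(no output)
```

View pics/w2.png

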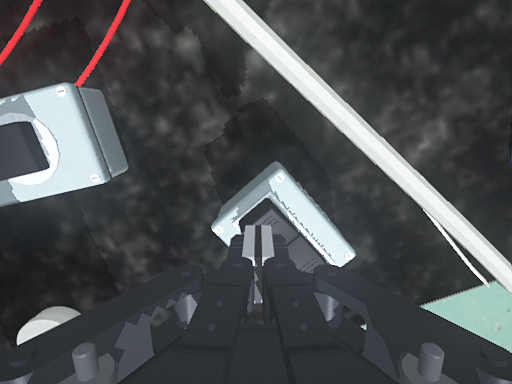

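The fingertips are right over the raised end of the rocker, with the tip at about (258,228). Pressing.

{"fn": "carry_out", "kwargs": {
  "plan": [0, 0, 0, 0, 0, 0.3, 0, 0, 0, 0, 0, 0, 0.1, 0, 0, 0, 0, 0, 0, 0.08, 0, 0, 0, 0, 0, 0, 0.08, 0, 0, 0, 0, 0, 0, 0.08, 0, 0, 0, 0, 0, 0, 0, 0]
}}

```text
time: 3.2
position: [0.4964, -0.1535, 0.0516]
orientation: [[0.922, -0.387, 0.003], [-0.387, -0.922, -0.0], [0.003, -0.001, -1.0]]
force: [-2.9, 5.6, 21.3]
grip_width: -0.0004
grip_force: 10.4
```

Bottomed at 51.6 mm with 21 N. I'll hold briefly, lift and travel to the thick plunger.

{"fn": "carry_out", "kwargs": {
  "plan": [0, 0, 0, 0, 0, 0, 0, 0, 0, 0, 0, 0, 0, 0, 0, 0, 0, 0, 0, -0.7, 0, 0, 0, 0, 0, 0, -0.9, 0, 0, 0, 0, -0.15, -0.8, -0.5, 0, 0, 0, 0, -0.15, -0.9, -0.1, 0, 0, 0, 0, -0.15, -0.9, 0, 0, 0, 0, 0, -0.15, -0.9, 0, 0]
}}

```text
time: 4.0
position: [0.5348, 0.0206, 0.1598]
orientation: [[0.921, -0.389, 0.0], [-0.389, -0.921, 0.0], [0.0, -0.0, -1.0]]
force: [1.2, -0.9, -0.1]
grip_width: -0.0003
grip_force: 0.0
```

{"fn": "carry_out", "kwargs": {
  "plan": [0, 0, 0, -0.15, -0.9, 0, 0, 0, 0, 0, -0.1, -0.9, 0, 0, 0, 0, 0, 0, 0, 0, 0, 0, 0, 0, 0, 0, 0, 0]
}}

```text
time: 4.4
position: [0.5579, 0.1077, 0.1586]
orientation: [[0.922, -0.387, -0.002], [-0.387, -0.922, -0.001], [-0.001, 0.001, -1.0]]
force: [-0.8, -1.7, -0.0]
grip_width: 0.0001
grip_force: 0.0
```

Run:
```python
from h import *
import pickle
o=ctrl.get_obs();m=ctrl.camera_model("wrist");a=ctrl.camera("wrist")[:,:,::-1]
pickle.dump(m,open("w3.pkl","wb"));cv2.imwrite("pics/w3.png",a);print(o["time"],o["position"],o["force"])
```

```text
4.4 [0.55788393 0.10768383 0.15860259] [-7.62118430e-01 -1.70240713e+00 -3.44577771e-04]
```

View pics/w3.png

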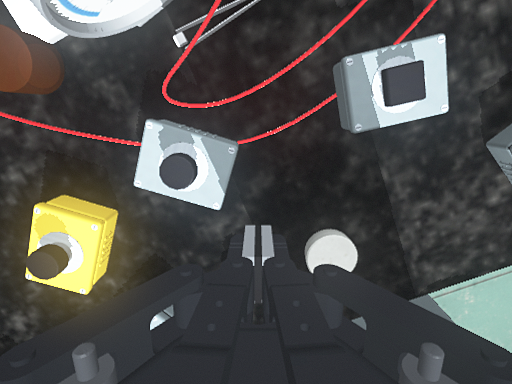

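The thick plunger's top is at about (179,170) on the grey box, and the yellow decoy is at (47,262). I'll measure the thick plunger and key here, and check the rocker in the scene camera.

Run:
```python
from h import *
import pickle
m=pickle.load(open("w3.pkl","rb"));a=cv2.imread("pics/w3.png");g=cv2.cvtColor(a,cv2.COLOR_BGR2GRAY)
for n,(x0,y0,x1,y1),z in [("thick",(155,148,203,193),.072),("key",(380,57,428,108),.061)]:
    M=(g[y0:y1,x0:x1]<75).astype(np.uint8);l=cv2.connectedComponentsWithStats(M);i=1+l[2][1:,4].argmax()
    cn=cv2.findContours((l[1]==i).astype(np.uint8),0,2)[0][0];(c,r)=cv2.minEnclosingCircle(cn);c=np.array(c)+[x0,y0]
    q=cv2.minAreaRect(cn);print(n,c,r,l[2][i],q,cast("w",*c,z,m).round(4),cast("w",q[0][0]+x0,q[0][1]+y0,z,m).round(4))
s=ctrl.camera("scene")[225:270,235:295,::-1];cv2.imwrite("pics/c4.png",cv2.resize(s,(600,450),interpolation=cv2.INTER_CUBIC))
```

```text
thick [178.        170.4285717] 18.5715274810791 [  5   5  37  36 195] ((22.809635162353516, 21.7178897857666), (33.322444915771484, 36.77660369873047), 61.69924545288086) [0.6016 0.1582 0.072 ] [0.6021 0.1581 0.072 ]
key [403.5  83. ] 28.74466323852539 [  1   4  44  45 421] ((23.538461685180664, 26.19230842590332), (38.242645263671875, 44.91059875488281), 78.69007110595703) [ 0.5945 -0.0328  0.061 ] [ 0.5944 -0.0328  0.061 ]
```

View pics/c4.png

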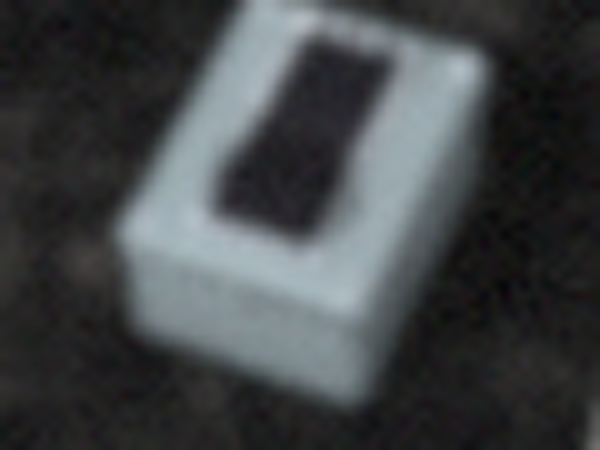

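The crop shows the rocker fully over: its far half is level and its near half is up. Now the thick plunger, at (0.602,0.158).

{"fn": "carry_out", "kwargs": {
  "plan": [0, 0, 0, 0.21, -0.63, 0, 0, 0, 0, 0, 0.21, -0.63, 0, 0, 0, 0, 0, 0, 0, 0.8, 0, 0, 0, 0, 0, 0, 0.67, 0, 0, 0, 0, 0, 0, 0.1, 0, 0, 0, 0, 0, 0, 0, 0]
}}

```text
time: 5.1
position: [0.6018, 0.1554, 0.0804]
orientation: [[0.921, -0.389, -0.002], [-0.389, -0.921, -0.002], [-0.001, 0.002, -1.0]]
force: [0.4, -0.4, 0.8]
grip_width: 0.0002
grip_force: 0.0
```

{"fn": "carry_out", "kwargs": {
  "plan": [0, 0, 0, 0, 0, 0.1, 0, 0, 0, 0, 0, 0, 0.1, 0, 0, 0, 0, 0, 0, 0.08, 0, 0, 0, 0, 0, 0, 0.08, 0, 0, 0, 0, 0, 0, 0.05, 0, 0, 0, 0, 0, 0, 0, 0]
}}

```text
time: 5.7
position: [0.6033, 0.1572, 0.0629]
orientation: [[0.922, -0.387, 0.003], [-0.387, -0.922, 0.0], [0.002, -0.001, -1.0]]
force: [-3.7, -2.0, 19.6]
grip_width: 0.0001
grip_force: 9.4
```

Bottomed at 62.9 mm. I'll hold, lift and go above the key.

{"fn": "carry_out", "kwargs": {
  "plan": [0, 0, 0, 0, 0, 0, 0, 0, 0, 0, 0, 0, 0, 0, 0, 0, 0, 0, 0, 0, 0, 0, 0, 0, 0, 0, -0.8, 0, 0, 0, 0, 0.32, 0.85, -0.3, 0, 0, 0, 0, 0.32, 0.9, 0, 0, 0, 0, 0, 0.32, 0.9, 0, 0, 0, 0, 0, 0.32, 0.9, 0, 0]
}}

```text
time: 6.5
position: [0.5917, -0.0328, 0.1154]
orientation: [[0.922, -0.388, 0.0], [-0.388, -0.922, 0.0], [0.0, -0.0, -1.0]]
force: [0.6, -0.6, -0.3]
grip_width: -0.0005
grip_force: 0.0
```

{"fn": "carry_out", "kwargs": {
  "plan": [0, 0, 0, 0, 0, 0, 0, 0, 0, 0, 0, 0, 0, 0, 0, 0, 0, 0, 0, 0, 0]
}}

```text
time: 6.8
position: [0.5924, -0.0309, 0.1152]
orientation: [[0.922, -0.388, 0.0], [-0.388, -0.922, 0.0], [-0.0, -0.0, -1.0]]
force: [0.1, -0.5, -0.7]
grip_width: 0.0001
grip_force: 0.0
```

Run:
```python
from h import *
a=ctrl.camera("scene")[:,:,::-1];s=a[135:200,185:295];cv2.imwrite("pics/c5.png",cv2.resize(s,(770,455),interpolation=cv2.INTER_CUBIC))
o=ctrl.get_obs();print(o["position"]);d=np.array([.5935,-.0335,.065])-o["position"];print((o["orientation"].T@d/.05 if hasattr(o["orientation"],"T") else np.array(o["orientation"]).T@d/.05).round(2))
```

```text
[ 0.59241433 -0.03053311  0.11519912]
[0.04 0.05 1.  ]
```

View pics/c5.png

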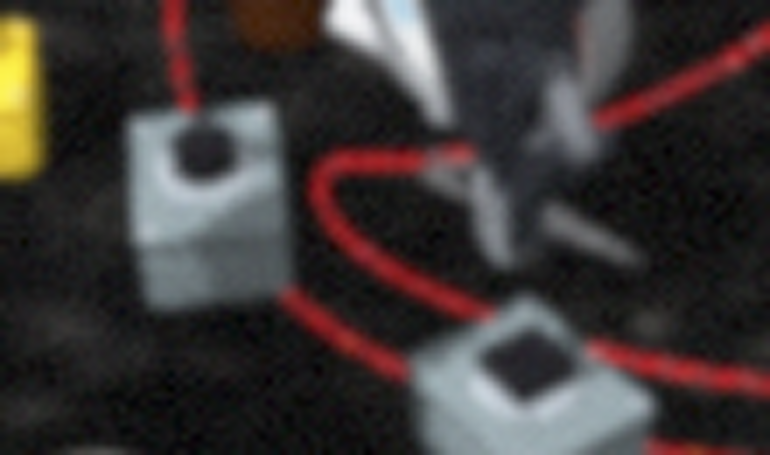

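The crop shows the thick plunger pressed down at (205,155) and the fingers above the untouched key at (530,365). Pressing the key.

{"fn": "carry_out", "kwargs": {
  "plan": [0, 0, 0, 0.04, 0.06, 0.5, 0, 0, 0, 0, 0, 0, 0.45, 0, 0, 0, 0, 0, 0, 0.1, 0, 0, 0, 0, 0, 0, 0.08, 0, 0, 0, 0, 0, 0, 0.08, 0, 0, 0, 0, 0, 0, 0.05, 0, 0, 0, 0, 0, 0, 0, 0, 0, 0, 0, 0, 0, 0, 0]
}}

```text
time: 7.65
position: [0.5933, -0.0344, 0.0541]
orientation: [[0.922, -0.388, 0.002], [-0.388, -0.922, 0.001], [0.001, -0.001, -1.0]]
force: [-5.5, 3.7, 10.1]
grip_width: 0.0005
grip_force: 5.3
```

{"fn": "carry_out", "kwargs": {
  "plan": [0, 0, 0, 0, 0, 0.02, 0, 0, 0, 0, 0, 0, 0, 0, 0, 0, 0, 0, 0, 0, 0, 0, 0, 0, 0, 0, 0, 0, 0, 0, 0, 0, 0, 0, 0, 0, 0, 0, 0, 0, 0, 0]
}}

```text
time: 8.25
position: [0.5933, -0.0344, 0.0539]
orientation: [[0.922, -0.388, 0.002], [-0.388, -0.922, 0.001], [0.002, -0.001, -1.0]]
force: [-8.7, 3.0, 18.7]
grip_width: -0.0001
grip_force: 9.0
```

```bash
python3 -c "
from plant import ctrl
print(ctrl.sign_off())"
```

```text
the job is handed in; nothing more can be done
None
```

The job is handed in: rocker fully over, thick plunger in, and the square key held fully down by the fingers (tip at 53.9 mm, about 19 N) at 8.25 s; sign-off gave no verdict.

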